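# Clamp a wooden half-sole in the sprung bench holder

### The arm

A 6-joint arm with a two-finger parallel gripper is mounted at the origin on the work surface. World frame = base frame: x ahead of the robot, y to its left, z up, the work surface at z = 0. Lengths are in m, angles in rad, forces in N, time in s.
With the tool pointing down it reaches from about 0.375 to 0.9 m from the base axis. Payload 3.1 kg.
Tool frame: the origin (TCP) lies between the finger pads; the fingertips stand 19 mm ahead of it and the grasp point (between the pads) is the TCP (finger_overhang is the z of the fingertips in the tool frame, in m); z points along the fingers, y is the line along which they close (so a half turn about z gives the same grasp; the last joint's range is limited). The gripper opens to 87 mm and grips with 3 to 60 N. Pads are 19 mm wide; open, the fingers measure 117 mm over their backs; the gripper's body (75 mm by 190 mm) begins 51 mm behind the grasp point.
Start: joints at [1.06, 0.527, 1.433, -0, 1.181, -0.178], TCP at [0.204, 0.591, 0.242] pointing down, gripper open.
Joint ranges: [-3.08, 3.08], [-0.75, 2.2], [0.22, 2.44], [-1.43, 4.57], [0, 2.65], [-2.85, 2.85]. Speed limits (rad/s): [2.79, 2.79, 3.14, 3.14, 3.14, 3.14].

### API

Orientations are given as a unit quaternion [w, x, y, z].
In Python, from station import get_state, snapshot, job_done, find_in, cut_out, finger_overhang gives the robot as it stands.
- The arm moves only by the tool step_arm, never from a script. Its argument "targets" is a list of rows, each an object of numbers: "x", "y", "z": the shift along the world's x, y, z in m; "rx", "ry", "rz": the turn, a rotation vector about the world's x, y, z in rad; "jaw": the closure, from 0 (fully open) to 1 (shut). A call has 1 to 20 rows; each row is the pose to reach, as a shift and turn from the pose commanded when the call began; what a row does not reach only later rows make up. A row lasts 1/8 s, in which the tool goes at most 62.5 mm and 10.7 degrees, less where a joint would pass 70% of its speed; a pose out of reach is approached as far as the arm can. A call with a gripper value outside its range is refused whole. The fingers move at their own pace and stop on an object; "force" is the grip in N (left out, the last holds). Time passes only in rows, so rows that repeat a pose let the fingers close. It gives the time, the measured TCP pose, the force, the opening and the grip force at its end, in the units of the state.
- get_state(): the state, without advancing time (a new reading comes with each control period).
- snapshot(name): name is "scene" or "top" or "wrist"; returns a dict with "pixels" (420x560x3 uint8, red, green, blue), "z_map" (420x560 float32, m along the optical axis (not along the pixel's ray), 0 where there is no reading), "vertical_fov" (degrees; the focal length in pixels is half the picture's height over the tangent of half this angle, whatever the lens; pixels are square), "cx", "cy" (the principal point, pixels), "pose" (4x4, takes a point from camera to world coordinates); the wrist camera has in their place "T_tool_cam" (4x4, takes a point from camera to tool coordinates, whose origin is the TCP and whose axes are the flange's). Camera axes: x right, y down, z forward; pixel columns grow to the right and rows downward; lengths in m; the calibration is good to about 2 mm. The wrist camera is an equidistant fisheye: a pixel r from the principal point sees the ray r / f radians off the axis. A picture is of the moment at which its call begins: read the wrist's pose just before it.
- job_done(): hands the job in; it is judged then, once.
Trained networks look in the newest picture that a camera, given by its name, has taken for a name from the list of things; names that differ only in an ending like _2 or _b are one class to them, and where a whole thing is asked for, a point or a joint stands for the part that bears it (a point fixed in the world has none). Each returns a list of dicts, best first, with "conf" (0 to 1); they miss things now and then, are a little off and sometimes report something else, mostly with a low value. They report only what shows in the picture. A call takes as long as a camera call. They do not tell look-alikes from the thing itself.
- find_in(camera, thing): "at" ([column, row] as shares, 0 to 1, of the picture: columns of its width, rows of its height, amid what is visible of it).
- cut_out(camera, thing): "region" (420x560 bool, what is visible of it) and "at" ([column, row] as shares, 0 to 1, of the picture: columns of its width, rows of its height, amid what is visible of it).
The state is a dict: "time_s": time; "joint_pos": joint angles; "joint_vel": joint speeds; "joint_efforts": joint torques, N m; "tool_pos": TCP position; "eef_rot": TCP orientation; "force": force on the tool from outside, world axes, zero at the start; "wrist_torque": the same for the moment, N m; "gripper_width": finger opening in m; "grasp_force": force on a finger pad.
Only numpy, scipy, OpenCV 4.12 (cv2) and the standard library are available. Lean on these libraries where they do the work, as an engineer would, in place of code of your own. Each camera call takes 0.05 s, during which the arm holds its last target. There are 200 camera calls.

### The job

Push the wooden wedge in under the roller at the end of the holder's sprung arm and let go, so that the wedge alone props the arm open; then slide the half-sole, toe first and lying flat, in under the arm until its round toe touches the fence, centred and square on the bed, and let go. Last, draw the wedge right out so that the arm comes down and clamps the sole in that place, and leave the wedge lying flat on the bench, clear of the holder. Do not strike the lamp that hangs over the work, and leave the tin, the hammer and the rubber heel where they are.

Things in the scene. Friction and masses are not known exactly. Their poses are not given: they have to be found in the camera images.
- holder: Grey-painted steel bench holder, screwed down. Origin on the bench top below the middle of the fence's front face; x points from the open front into the holder (to the robot's left, give or take), y towards the robot, z up. Fence: 30 mm high, y -50 to 50 mm. The sprung arm crosses the bed along y at x = -45 mm. Beyond the bed (y below -60 mm) is bare bench
- bed (a point): Point on the bed's top, at holder x = -45 mm, y = 0, 8 mm above the bench (axes as the holder's). The bed runs from the fence (holder x = 0) to x = -150 mm: 120 mm wide (y -60 to 60) for x > -85 mm, and a 36 mm wide tongue (y -18 to 18) in front of that
- presser (a joint): Angle of the sprung steel arm, rad. Hinge along the holder's x, at y = 100 mm, 32 mm up, at the robot's side; the arm reaches away, its underside 24 mm up when down. 0 = down on its stop; grows as the free end rises (limit 0.4). A spring presses it down: 7 to 8 N at the roller, 15 N at the foot. 0.185 with the roller on the wedge's flat top (foot then 28 mm over the bench), about 0.10 with the foot on the sole
- foot: Round-bottomed presser foot, a 40 mm long, 20 mm thick bar along x under the middle of the arm, carried by it. Origin on its axis, 10 mm above its lowest line; with the arm down that line lies at holder x = -45 mm, y = 0, 10 mm above the bench (2 mm above the bed)
- roller: Free-turning steel roller at the arm's free end, 16 mm across, 44 mm long along y, carried by the arm. Origin at its centre; with the arm down it lies at holder x = -45 mm, y = -105 mm, its underside 10 mm above the bench. The wedge goes in under it along the bench in the holder's +x direction
- lamp: Grey work lamp fixed to the holder, same origin and axes: a bar, underside 148 mm above the bench, 30 mm thick, over holder x -140 to -90, y -60 to 175 mm, on a 20 mm square post at x = -115, y = 155 mm. It hangs over where the sole's tail ends up: a gripper must come in below it from the open front, its wrist leaning back that way (to -x) some 40 degrees. Must not be struck
- wedge: Loose pale wooden wedge, 200 mm long, 28 mm wide, about 0.15 kg. Origin in the middle of its underside, x towards the thin nose. Nose 6 mm high; ramp up to 48 mm high over the first 72 mm; the other 128 mm has a flat top 48 mm high. Starts flat on the bench, left or right of the holder, nose pointing roughly as the holder's x
- wedge_nose (a point): Middle of the nose's bottom edge, 100 mm ahead of the wedge's origin
- wedge_tail (a point): Where to pinch the wedge across its 28 mm width: 20 mm from the tail end, 24 mm above its underside (80 mm behind the origin)
- sole: Loose pale wooden half-sole, a rigid plate 150 mm long, 12 mm thick, about 0.09 kg. Origin in the middle of its underside, x towards the round toe. The rear 50 mm is a straight tail 50 mm wide; it then widens to 82 mm and ends in a half circle of 41 mm radius. Starts flat on the bench, on the other side from the wedge, toe roughly along the holder's x
- sole_toe (a point): Tip of the round toe, at the underside, 75 mm ahead of the sole's origin. In place: at the holder's x = 0, y = 0, 8 mm above the bench
- sole_tail (a point): Where to pinch the sole across its 50 mm tail: 25 mm from the rear end, at mid thickness (50 mm behind the origin)
- tin: Bystander: closed tin, 72 mm across, 75 mm high, standing at the far left. Origin under its middle
- hammer: Bystander: hammer lying beyond the holder, origin at its middle
- heel: Bystander: black rubber heel piece, D-shaped, about 70 x 56 mm, 22 mm high, lying at the far right. Origin at its underside
Mind the look-alikes: they are no part of the job. Leave any green look-alike of the wedge alone. What is shaped like the sole but yellow is not meant.

How it is judged:
By the outcome, as a careful person would: the job done as asked, in the order asked, and still so for the second after the job is handed in, with the robot touching nothing.
It also fails if it takes over 72 s, if anything falls off the work surface, if the arm or the gripper's body presses on something with over 40 N, if the wrist force passes 120 N, or if a joint passes its speed limit or range.

## Working session

There is one attempt and no reset: what is moved stays moved. The work goes in short steps, Python scripts to look and compute and a tool call to move; the robot and the scene stay as the last step left them, time stands still between calls to the robot, and variables do not carry over. Pictures are saved under pics/ and viewed, at most 10 in all, crops included, and the job is handed in when it is done.

Besides the shell and the picture viewer there is one more tool, called after "Call:" by a JSON object that holds its "method" and its "body", one argument or row to a line. step_arm: Moves the arm, as the interface text tells. Its arguments: {"type":"object","properties":{"targets":{"type":"array","items":{"type":"object","properties":{"x":{"type":"number"},"y":{"type":"number"},"z":{"type":"number"},"rx":{"type":"number"},"ry":{"type":"number"},"rz":{"type":"number"},"jaw":{"type":"number"}}}},"force":{"type":"number"}},"required":["targets"]}

```bash
mkdir -p pics; ls; cat > h.py <<'E'
import numpy as np, cv2
from station import *
def cloud(s):
    h,w=s["z_map"].shape; f=h/2/np.tan(np.radians(s["vertical_fov"])/2)
    v,u=np.mgrid[:h,:w]; z=s["z_map"]
    P=np.stack([(u-s["cx"])/f*z,(v-s["cy"])/f*z,z,np.ones_like(z)],-1)@np.array(s["pose"]).T
    P=P[...,:3]; P[z==0]=np.nan; return P
def save(n,im): cv2.imwrite("pics/"+n,np.ascontiguousarray(im[...,::-1]))
E
python3 - <<'E'
from h import *
ims=[]
for c in ("top","scene"):
    s=snapshot(c); P=cloud(s); save(c+"0.png",s["pixels"]); np.savez(c+"0.npz",P=P,rgb=s["pixels"])
    print(c,np.round(s["pose"],3).tolist(),s["vertical_fov"])
    for t in ["holder","foot","roller","lamp","wedge","sole","tin","hammer","heel"]:
        for d in cut_out(c,t)[:3]:
            if d["conf"]<.2: continue
            m=d["region"]; q=P[m]; print(t,round(d["conf"],2),np.round(np.array(d["at"])*[560,420]),m.sum(),np.round(np.nanmedian(q,0),3),s["pixels"][m].mean(0).round())
st=get_state(); print(st["tool_pos"],st["eef_rot"],finger_overhang)
E
```

```text
pics
top [[-0.01, -0.996, 0.094, 0.413], [-1.0, 0.009, -0.018, 0.042], [0.017, -0.094, -0.995, 1.555], [0.0, 0.0, 0.0, 1.0]] 45.133762089288254
holder 0.71 [262. 216.] 2133 [0.544 0.051 0.013] [174. 172. 174.]
roller 0.48 [252. 176.] 61 [0.667 0.081 0.025] [179. 174. 173.]
lamp 0.58 [291. 217.] 1616 [ 0.523 -0.032  0.177] [186. 186. 189.]
wedge 0.93 [150. 295.] 766 [0.319 0.371 0.044] [ 79. 154.  90.]
wedge 0.63 [163. 226.] 640 [0.5   0.341 0.046] [197. 162. 121.]
sole 0.8 [363. 226.] 984 [ 0.507 -0.26   0.011] [233. 203. 151.]
sole 0.72 [382. 274.] 1017 [ 0.359 -0.319  0.012] [245. 241. 134.]
sole 0.22 [292. 216.] 1675 [ 0.522 -0.033  0.177] [185. 185. 188.]
tin 0.88 [142. 187.] 543 [0.633 0.406 0.073] [240. 239. 236.]
hammer 0.85 [212. 148.] 768 [0.753 0.206 0.023] [212. 186. 152.]
heel 0.75 [399. 187.] 405 [ 0.625 -0.369  0.021] [64. 61. 57.]
heel 0.68 [142. 190.] 536 [0.632 0.406 0.073] [241. 240. 237.]
heel 0.27 [361. 227.] 1000 [ 0.506 -0.258  0.011] [232. 202. 150.]
scene [[-0.714, 0.595, -0.368, 0.901], [0.7, 0.599, -0.39, 0.443], [-0.012, -0.536, -0.844, 0.904], [0.0, 0.0, 0.0, 1.0]] 53.79159913664882
holder 0.56 [277. 218.] 3098 [0.563 0.053 0.016] [179. 176. 179.]
foot 0.27 [153. 142.] 468 [ 0.628 -0.366  0.02 ] [59. 50. 45.]
roller 0.42 [248. 255.] 141 [0.668 0.08  0.022] [183. 172. 170.]
lamp 0.55 [260. 165.] 2739 [ 0.511 -0.035  0.175] [192. 189. 190.]
wedge 0.71 [383. 279.] 1834 [0.506 0.342 0.035] [213. 173. 124.]
wedge 0.58 [443. 243.] 1299 [0.333 0.377 0.039] [ 92. 167.  87.]
sole 0.94 [213. 141.] 838 [ 0.51  -0.258  0.011] [250. 231. 176.]
sole 0.86 [237. 106.] 771 [ 0.362 -0.318  0.011] [253. 250. 152.]
tin 0.75 [368. 348.] 1290 [0.646 0.412 0.073] [243. 241. 238.]
hammer 0.76 [263. 325.] 1801 [0.755 0.225 0.023] [218. 192. 157.]
heel 0.69 [151. 144.] 465 [ 0.628 -0.366  0.02 ] [58. 50. 45.]
[0.20415458 0.59069694 0.24155729] [1.23709132e-05 1.65645656e-01 9.86185336e-01 8.42008822e-06] 0.019
```

View pics/top0.png

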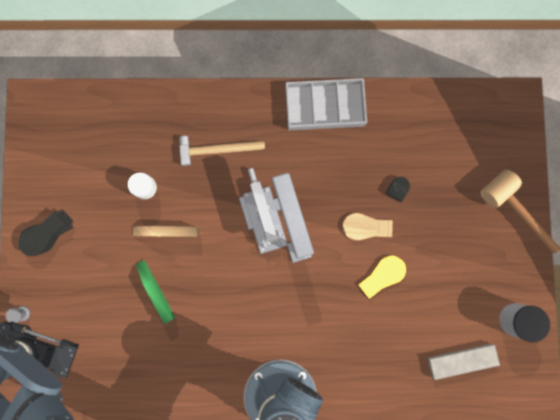

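View pics/scene0.png

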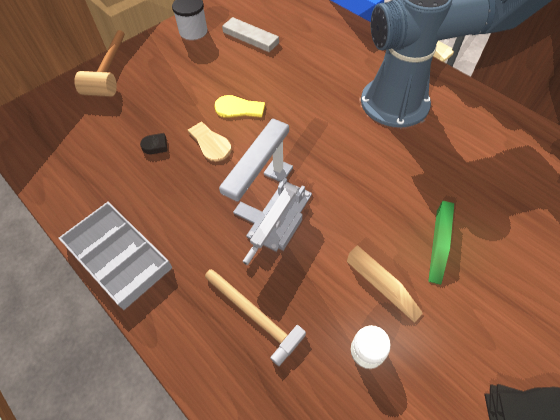

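```bash
cat > an.py <<'E'
from h import *
from scipy.optimize import minimize
from scipy.spatial import cKDTree
def rect(P,lo,hi,box,n):
    q=P[(P[...,2]>lo)&(P[...,2]<hi)&(P[...,0]>box[0])&(P[...,0]<box[1])&(P[...,1]>box[2])&(P[...,1]<box[3])]
    r=cv2.minAreaRect((q[:,:2]*1000).astype(np.float32)); print(n,len(q),np.round(q.mean(0),4),np.round(r[0],1),np.round(r[1],1),round(r[2],2)); return q
if __name__=="__main__":
  for c in ("top","scene"):
    P=np.load(c+"0.npz")["P"]; print(c)
    rect(P,.043,.06,(.4,.6,.25,.38),"wedge top")
    rect(P,.004,.06,(.4,.6,.25,.38),"wedge all")
    rect(P,.006,.02,(.42,.6,-.36,-.15),"sole")
    rect(P,.165,.19,(.3,.75,-.2,.2),"lamp")
    rect(P,.025,.036,(.42,.7,.02,.25),"fence?")
    rect(P,.003,.014,(.42,.75,-.15,.25),"bed")
    rect(P,.014,.06,(.35,.75,-.15,.25),"arm etc")
E
python3 an.py
```

```text
top
wedge top 384 [0.4992 0.3133 0.0483] [498.7 314.9] [129.   27.4] 89.46
wedge all 714 [0.5015 0.3139 0.0312] [499.9 314.7] [129.3 196.8] 89.95
sole 1018 [ 0.5093 -0.2643  0.0114] [ 509.8 -254.6] [210.1 178.9] 89.58
lamp 1549 [ 0.5316 -0.0314  0.1771] [532.9 -31.7] [234.9  50.5] 16.52
fence? 278 [0.5668 0.0799 0.0311] [526.3  94.3] [193.9 262.4] 50.0
bed 2786 [0.5728 0.0597 0.0061] [584.9  49.3] [329.8 398.5] 0.04
arm etc 1203 [0.5712 0.0718 0.034 ] [566.3  76.9] [367.6 345.5] 0.1
scene
wedge top 710 [0.4981 0.3164 0.0466] [497.4 314.6] [128.8  30.6] 88.38
wedge all 1132 [0.5029 0.3168 0.0382] [501.6 317.7] [ 83.4 130.2] 22.43
sole 902 [ 0.5083 -0.2671  0.0109] [ 515.5 -290.8] [109.5 186.4] 21.21
lamp 1911 [ 0.5408 -0.0282  0.1759] [532.2 -33. ] [234.7  50.4] 16.3
fence? 420 [0.5581 0.0823 0.0298] [532.5  95.4] [195.6 241.3] 47.61
bed 1746 [0.5428 0.0264 0.0072] [585.2  53.1] [389.2 325.8] 89.0
arm etc 1938 [0.5719 0.0711 0.0331] [588.7  90.2] [319.5 322.5] 89.99
```

The top view shows the pale wedge at px (165,232), nose to the left. The pale sole is at (367,227), toe to the left, and the holder with its lamp is at (262,215)/(293,217). The green wedge and yellow sole are decoys. The scene view agrees.

```bash
cat >> h.py <<'E'
from scipy.spatial.transform import Rotation as R
O=np.array([.555,.0945]); TH=np.radians(16.4)   # holder
def H2W(p,O=O,TH=TH): return O+p[0]*np.array([-np.sin(TH),np.cos(TH)])+p[1]*np.array([-np.cos(TH),-np.sin(TH)])
def W2H(p):
    d=np.asarray(p)[...,:2]-O; return np.stack([d@[-np.sin(TH),np.cos(TH)],d@[-np.cos(TH),-np.sin(TH)]],-1)
def tool(yaw,lean):  # yaw: direction of "forward"; tool y across; returns list of 2 symmetric rotations
    f=np.array([np.cos(yaw),np.sin(yaw),0]); z=np.sin(lean)*f-np.cos(lean)*np.array([0,0,1]); y=np.array([-f[1],f[0],0])
    return [R.from_matrix(np.stack([np.cross(s*y,z),s*y,z],1)) for s in (1,-1)]
def now(): s=get_state(); q=s["eef_rot"]; return np.array(s["tool_pos"]),R.from_quat([q[1],q[2],q[3],q[0]]),s
E
cat > fit.py <<'E'
from h import *
def area(poly,px):
    pass
def outline(q,z=None):
    q=q[:,:2]; c=q.mean(0); w,v=np.linalg.eigh(np.cov((q-c).T)); a=v[:,1]; a=a if a[1]>0 else -a
    n=np.array([-a[1],a[0]]); s=(q-c)@a; t=(q-c)@n
    return c,a,n,s,t
if __name__=="__main__":
  for c in ("top","scene"):
    P=np.load(c+"0.npz")["P"]; X,Y,Z=P[...,0],P[...,1],P[...,2]
    m=(Z>.044)&(Z<.06)&(X>.44)&(X<.6)&(Y>.2)&(Y<.45)
    r=cv2.minAreaRect((P[m][:,:2]*1000).astype(np.float32)); print(c,"wedge top",r)
    m=(Z>.006)&(Z<.06)&(X>.44)&(X<.6)&(Y>.2)&(Y<.45)
    r=cv2.minAreaRect((P[m][:,:2]*1000).astype(np.float32)); print("wedge all",r)
    m=(Z>.006)&(Z<.02)&(X>.44)&(X<.575)&(Y>-.36)&(Y<-.15); q=P[m]
    cc,a,n,s,t=outline(q)
    print("sole",cc,np.degrees(np.arctan2(a[1],a[0])),s.min(),s.max(),[ (round(b,3),round(np.min(t[abs(s-b)<.006]),4),round(np.max(t[abs(s-b)<.006]),4)) for b in np.arange(-.075,.07,.02) if (abs(s-b)<.006).any()])
  p,r,_=now(); print(p,r.as_matrix().round(3))
E
python3 fit.py
```

```text
top wedge top ((498.7048645019531, 319.4206237792969), (143.1006622314453, 27.27806854248047), 89.4192123413086)
wedge all ((519.8024291992188, 325.76190185546875), (248.489013671875, 156.52706909179688), 89.52435302734375)
sole [ 0.50842324 -0.26454665] 85.85221265649923 -0.09744190844420926 0.11298335720998202 [(np.float64(-0.075), np.float64(-0.0609), np.float64(0.0226)), (np.float64(-0.055), np.float64(-0.0697), np.float64(0.0242)), (np.float64(-0.035), np.float64(-0.0618), np.float64(0.0553)), (np.float64(-0.015), np.float64(-0.0361), np.float64(0.0509)), (np.float64(0.005), np.float64(-0.0629), np.float64(0.061)), (np.float64(0.025), np.float64(-0.0396), np.float64(0.0655)), (np.float64(0.045), np.float64(-0.0571), np.float64(0.0388)), (np.float64(0.065), np.float64(-0.0528), np.float64(0.0705))]
scene wedge top ((497.4385986328125, 313.53717041015625), (136.40980529785156, 30.359357833862305), 88.24971008300781)
wedge all ((498.4509582519531, 344.9708557128906), (199.351806640625, 30.96630859375), 88.3758316040039)
sole [ 0.50800315 -0.26680403] 85.71636986183033 -0.08498301492044436 0.06830332774954218 [(np.float64(-0.075), np.float64(-0.0246), np.float64(0.0251)), (np.float64(-0.055), np.float64(-0.026), np.float64(0.0249)), (np.float64(-0.035), np.float64(-0.0251), np.float64(0.0255)), (np.float64(-0.015), np.float64(-0.03), np.float64(0.0313)), (np.float64(0.005), np.float64(-0.035), np.float64(0.0382)), (np.float64(0.025), np.float64(-0.0403), np.float64(0.0418)), (np.float64(0.045), np.float64(-0.0391), np.float64(0.0404)), (np.float64(0.065), np.float64(-0.0236), np.float64(0.0236))]
[0.20415458 0.59069694 0.24155729] [[-0.945  0.327  0.   ]
 [ 0.327  0.945  0.   ]
 [-0.     0.    -1.   ]]
```

```bash
cat >> h.py <<'E'
def rel(pos,yaw,lean=np.radians(40),yref=None):
    p,r,s=now(); best=min(tool(yaw,lean),key=lambda t:(t*r.inv()).magnitude())
    print("shift",np.round(np.array(pos)-p,4),"rv",np.round((best*r.inv()).as_rotvec(),4),"deg",np.degrees((best*r.inv()).magnitude()).round(1))
E
python3 - <<'E'
from h import *
rel([.4975,.265,.15],np.radians(89)); rel([.4975,.265,.028],np.radians(89))
E
```

```text
shift [ 0.2933 -0.3257 -0.0916] rv [ 0.6101  0.4267 -1.2012] deg 81.0
shift [ 0.2933 -0.3257 -0.2136] rv [ 0.6101  0.4267 -1.2012] deg 81.0
```

Call:
{"method": "step_arm", "body": {
  "targets": [
    {"x":0.15,"y":-0.16,"z":0,"rx":0.305,"ry":0.213,"rz":-0.6,"jaw":0.3},
    {"x":0.293,"y":-0.326,"z":-0.04,"rx":0.61,"ry":0.427,"rz":-1.201,"jaw":0.3},
    {"x":0.293,"y":-0.326,"z":-0.06,"rx":0.61,"ry":0.427,"rz":-1.201,"jaw":0.3},
    {"x":0.293,"y":-0.326,"z":-0.09,"rx":0.61,"ry":0.427,"rz":-1.201,"jaw":0.3},
    {"x":0.293,"y":-0.326,"z":-0.09,"rx":0.61,"ry":0.427,"rz":-1.201,"jaw":0.3},
    {"x":0.293,"y":-0.326,"z":-0.09,"rx":0.61,"ry":0.427,"rz":-1.201,"jaw":0.3},
    {"x":0.293,"y":-0.326,"z":-0.09,"rx":0.61,"ry":0.427,"rz":-1.201,"jaw":0.3},
    {"x":0.293,"y":-0.326,"z":-0.09,"rx":0.61,"ry":0.427,"rz":-1.201,"jaw":0.3},
    {"x":0.293,"y":-0.326,"z":-0.09,"rx":0.61,"ry":0.427,"rz":-1.201,"jaw":0.3},
    {"x":0.293,"y":-0.326,"z":-0.09,"rx":0.61,"ry":0.427,"rz":-1.201,"jaw":0.3},
    {"x":0.293,"y":-0.326,"z":-0.09,"rx":0.61,"ry":0.427,"rz":-1.201,"jaw":0.3},
    {"x":0.293,"y":-0.326,"z":-0.09,"rx":0.61,"ry":0.427,"rz":-1.201,"jaw":0.3}
  ]
}}

```text
time_s: 2.5
tool_pos: [0.4966, 0.2659, 0.1521]
eef_rot: [-0.24, 0.669, 0.66, 0.244]
force: [-0.2, 0.1, 0.6]
gripper_width: 0.0612
grasp_force: 0.0
```

```bash
cat > wr.py <<'E'
from h import *
def wcloud():
    p,r,_=now(); s=snapshot("wrist"); h,w=s["z_map"].shape; f=h/2/np.tan(np.radians(s["vertical_fov"])/2)
    v,u=np.mgrid[:h,:w]; a=u-s["cx"]; b=v-s["cy"]; rr=np.hypot(a,b)+1e-9; th=rr/f; z=s["z_map"]; t=np.tan(th)*z
    C=np.stack([a/rr*t,b/rr*t,z,np.ones_like(z)],-1)@np.array(s["T_tool_cam"]).T
    P=r.apply(C[...,:3].reshape(-1,3)).reshape(h,w,3)+p; P[(z==0)|(th>1.4)]=np.nan; return s,P
E
python3 - <<'E'
from wr import *
s,P=wcloud(); save("w1.png",s["pixels"]); np.savez("w1.npz",P=P)
X,Y,Z=P[...,0],P[...,1],P[...,2]
p,r,_=now();print(p,r.as_matrix()[:,2])
m=(Z>.044)&(Z<.06)&(X>.44)&(X<.56)&(Y>.2)&(Y<.45); q=P[m]
print(m.sum(),np.median(q[:,2]),cv2.minAreaRect((q[:,:2]*1000).astype(np.float32)))
for y in np.arange(.25,.37,.02):
    k=q[abs(q[:,1]-y)<.006]; print(round(y,2),len(k),np.percentile(k[:,0],[1,99]).round(4) if len(k) else 0)
rel([.4975,.265,.028],np.radians(89))
E
```

```text
[0.49670011 0.26570373 0.15206671] [ 0.01025989  0.642664   -0.76607944]
3889 0.047097872593280604 ((495.62835693359375, 313.0642395019531), (134.9884490966797, 28.122997283935547), 88.4201889038086)
0.25 278 [0.4804 0.5079]
0.27 35 [0.4808 0.5082]
0.29 473 [0.4814 0.5089]
0.31 441 [0.4822 0.5094]
0.33 421 [0.4824 0.51  ]
0.35 392 [0.4829 0.5107]
shift [ 0.0008 -0.0007 -0.1241] rv [ 0.0001  0.0009 -0.0026] deg 0.2
```

Call:
{"method": "step_arm", "body": {
  "targets": [
    {"x":-0.002,"y":0,"z":-0.05,"rz":-0.01,"jaw":0.3},
    {"x":-0.002,"y":0,"z":-0.1,"rz":-0.01,"jaw":0.3},
    {"x":-0.002,"y":0,"z":-0.124,"rz":-0.01,"jaw":0.3},
    {"x":-0.002,"y":0,"z":-0.124,"rz":-0.01,"jaw":0.3},
    {"x":-0.002,"y":0,"z":-0.124,"rz":-0.01,"jaw":1},
    {"x":-0.002,"y":0,"z":-0.124,"rz":-0.01,"jaw":1},
    {"x":-0.002,"y":0,"z":-0.124,"rz":-0.01,"jaw":1},
    {"x":-0.002,"y":0,"z":-0.124,"rz":-0.01,"jaw":1},
    {"x":-0.002,"y":0,"z":-0.124,"rz":-0.01,"jaw":1},
    {"x":-0.002,"y":0,"z":-0.124,"rz":-0.01,"jaw":1}
  ],
  "force": 40
}}

```text
schema error: expected keys x, y, z, rx, ry, rz, jaw
```

```bash
python3 - <<'E'
from h import *
th=np.pi/2+TH
for n,h in (("pre",(-.28,-.105)),("touch",(-.22,-.105)),("end",(-.13,-.105))):
    w=H2W(h); print(n,w.round(4)); rel([*w,.03],th)
E
```

```text
pre [ 0.7348 -0.1445]
shift [ 0.2381 -0.4102 -0.1221] rv [-1.000e-04  9.000e-04  3.011e-01] deg 17.3
touch [ 0.7178 -0.0869]
shift [ 0.2211 -0.3526 -0.1221] rv [-1.000e-04  9.000e-04  3.011e-01] deg 17.3
end [ 6.924e-01 -6.000e-04]
shift [ 0.1957 -0.2663 -0.1221] rv [-1.000e-04  9.000e-04  3.011e-01] deg 17.3
```

Call:
{"method": "step_arm", "body": {
  "targets": [
    {"x":-0.002,"y":0,"z":-0.05,"rx":0,"ry":0,"rz":-0.01,"jaw":0.3},
    {"x":-0.002,"y":0,"z":-0.1,"rx":0,"ry":0,"rz":-0.01,"jaw":0.3},
    {"x":-0.002,"y":0,"z":-0.124,"rx":0,"ry":0,"rz":-0.01,"jaw":0.3},
    {"x":-0.002,"y":0,"z":-0.124,"rx":0,"ry":0,"rz":-0.01,"jaw":0.3},
    {"x":-0.002,"y":0,"z":-0.124,"rx":0,"ry":0,"rz":-0.01,"jaw":1},
    {"x":-0.002,"y":0,"z":-0.124,"rx":0,"ry":0,"rz":-0.01,"jaw":1},
    {"x":-0.002,"y":0,"z":-0.124,"rx":0,"ry":0,"rz":-0.01,"jaw":1},
    {"x":-0.002,"y":0,"z":-0.124,"rx":0,"ry":0,"rz":-0.01,"jaw":1},
    {"x":-0.002,"y":0,"z":-0.124,"rx":0,"ry":0,"rz":-0.01,"jaw":1},
    {"x":-0.002,"y":0,"z":-0.124,"rx":0,"ry":0,"rz":-0.01,"jaw":1}
  ],
  "force": 40
}}

```text
time_s: 3.8
tool_pos: [0.4955, 0.2647, 0.0281]
eef_rot: [-0.239, 0.673, 0.655, 0.246]
force: [0.4, -2.6, 5.6]
gripper_width: 0.0275
grasp_force: 40.0
```

Call:
{"method": "step_arm", "body": {
  "targets": [
    {"x":0,"y":0,"z":0.03,"rx":0,"ry":0,"rz":0,"jaw":1},
    {"x":0,"y":0,"z":0.08,"rx":0,"ry":0,"rz":0,"jaw":1},
    {"x":0,"y":0,"z":0.14,"rx":0,"ry":0,"rz":0,"jaw":1},
    {"x":0,"y":0,"z":0.19,"rx":0,"ry":0,"rz":0,"jaw":1},
    {"x":0,"y":0,"z":0.24,"rx":0,"ry":0,"rz":0,"jaw":1},
    {"x":0.02,"y":-0.04,"z":0.27,"rx":0,"ry":0,"rz":0.03,"jaw":1},
    {"x":0.05,"y":-0.08,"z":0.27,"rx":0,"ry":0,"rz":0.06,"jaw":1},
    {"x":0.08,"y":-0.13,"z":0.27,"rx":0,"ry":0,"rz":0.1,"jaw":1},
    {"x":0.11,"y":-0.18,"z":0.27,"rx":0,"ry":0,"rz":0.15,"jaw":1},
    {"x":0.14,"y":-0.23,"z":0.27,"rx":0,"ry":0,"rz":0.2,"jaw":1},
    {"x":0.17,"y":-0.28,"z":0.27,"rx":0,"ry":0,"rz":0.25,"jaw":1},
    {"x":0.2,"y":-0.33,"z":0.27,"rx":0,"ry":0,"rz":0.3,"jaw":1},
    {"x":0.22,"y":-0.37,"z":0.27,"rx":0,"ry":0,"rz":0.312,"jaw":1},
    {"x":0.239,"y":-0.409,"z":0.27,"rx":0,"ry":0,"rz":0.312,"jaw":1},
    {"x":0.239,"y":-0.409,"z":0.24,"rx":0,"ry":0,"rz":0.312,"jaw":1},
    {"x":0.239,"y":-0.409,"z":0.19,"rx":0,"ry":0,"rz":0.312,"jaw":1},
    {"x":0.239,"y":-0.409,"z":0.14,"rx":0,"ry":0,"rz":0.312,"jaw":1},
    {"x":0.239,"y":-0.409,"z":0.09,"rx":0,"ry":0,"rz":0.312,"jaw":1},
    {"x":0.239,"y":-0.409,"z":0.06,"rx":0,"ry":0,"rz":0.312,"jaw":1},
    {"x":0.239,"y":-0.409,"z":0.06,"rx":0,"ry":0,"rz":0.312,"jaw":1}
  ]
}}

```text
time_s: 6.3
tool_pos: [0.7324, -0.1434, 0.0839]
eef_rot: [-0.277, 0.564, 0.751, 0.204]
force: [0.7, -0.9, -1.4]
gripper_width: 0.028
grasp_force: 40.0
```

```bash
python3 - <<'E'
from wr import *
s=snapshot("top"); P=cloud(s); save("t2.png",s["pixels"]); ws,W=wcloud(); save("w2.png",ws["pixels"]); np.savez("w2.npz",P=W)
p,r,st=now(); print(p,W2H(p),r.as_matrix()[:,2],st["joint_pos"])
for n,Q in (("top",P),("wr",W)):
    h=W2H(Q.reshape(-1,3)); z=Q[...,2].ravel()
    m=(z>.025)&(z<.16)&(h[:,0]>-.4)&(h[:,0]<-.06)&(abs(h[:,1]+.105)<.04); q=np.c_[h,z][m]
    print(n,m.sum(), "z max",np.percentile(q[:,2],[1,50,98]))
    for x in np.arange(-.3,-.08,.02):
        k=q[abs(q[:,0]-x)<.005]
        if len(k)>5: print(round(x,2),len(k),np.percentile(k[:,1],[2,98]).round(4),np.percentile(k[:,2],[50,98]).round(4))
    m=(z>.012)&(z<.04)&(abs(h[:,0]+.045)<.014)&(abs(h[:,1]+.105)<.035)
    print("roller",np.nanmean(h[m],0), np.percentile(z[m],98) if m.any() else 0)
    # lamp
    m=(z>.165)&(z<.19)&(abs(h[:,0]+.115)<.05)&(h[:,1]<.2)&(h[:,1]>-.08)
    if m.sum()>50: print("lamp",cv2.minAreaRect((h[m]*1000).astype(np.float32)))
E
```

```text
[ 0.73495537 -0.1445234   0.08878199] [-0.28010735 -0.10514749] [-0.1794307   0.6167332  -0.76644946] [-0.518829    1.07374709  0.8615485   0.46932584  1.7295422  -0.85510222]
top 1011 z max [0.06043242 0.10250576 0.15913499]
-0.3 51 [-0.1409 -0.0721] [0.1558 0.1596]
-0.28 75 [-0.1351 -0.0764] [0.1045 0.1529]
-0.26 52 [-0.1275 -0.0831] [0.1009 0.1087]
-0.24 27 [-0.1191 -0.094 ] [0.1025 0.1082]
-0.22 19 [-0.1186 -0.1031] [0.1034 0.1094]
-0.2 36 [-0.1196 -0.0911] [0.1039 0.1106]
-0.18 41 [-0.1181 -0.0908] [0.1034 0.1097]
-0.16 40 [-0.1183 -0.091 ] [0.0986 0.1041]
-0.14 39 [-0.1195 -0.0913] [0.0865 0.0945]
-0.12 36 [-0.1187 -0.0914] [0.0762 0.0823]
-0.1 33 [-0.1187 -0.0913] [0.0664 0.0717]
roller [-0.0444449  -0.10073498] 0.03957552954600622
lamp ((-114.48405456542969, 57.14842224121094), (49.526100158691406, 234.3516387939453), 0.1517644077539444)
wr 24447 z max [0.06736535 0.10631111 0.15972616]
-0.3 4410 [-0.1219 -0.0846] [0.1571 0.1593]
-0.28 2142 [-0.1271 -0.0793] [0.1055 0.109 ]
-0.26 1390 [-0.1238 -0.0822] [0.1057 0.107 ]
-0.24 1065 [-0.1167 -0.0898] [0.1058 0.107 ]
-0.22 908 [-0.1168 -0.0897] [0.1057 0.1068]
-0.2 724 [-0.1163 -0.0899] [0.1058 0.1068]
-0.18 598 [-0.1166 -0.0899] [0.1059 0.1069]
-0.16 221 [-0.1168 -0.0898] [0.1002 0.1028]
-0.14 148 [-0.1166 -0.0903] [0.0878 0.0914]
-0.12 143 [-0.1169 -0.0897] [0.0768 0.0794]
-0.1 97 [-0.1167 -0.0905] [0.0663 0.068 ]
roller [-0.04849516 -0.09075407] 0.03974862307180626
lamp ((-136.08258056640625, 56.39178466796875), (135.25439453125, 33.951377868652344), 70.7030258178711)
```

Call:
{"method": "step_arm", "body": {
  "targets": [
    {"x":0,"y":0,"z":-0.03,"rx":0,"ry":0,"rz":0,"jaw":1},
    {"x":0,"y":0,"z":-0.052,"rx":0,"ry":0,"rz":0,"jaw":1},
    {"x":0,"y":0,"z":-0.06,"rx":0,"ry":0,"rz":0,"jaw":1},
    {"x":-0.0028,"y":0.0096,"z":-0.06,"rx":0,"ry":0,"rz":0,"jaw":1},
    {"x":-0.0056,"y":0.0192,"z":-0.06,"rx":0,"ry":0,"rz":0,"jaw":1},
    {"x":-0.0085,"y":0.0288,"z":-0.06,"rx":0,"ry":0,"rz":0,"jaw":1},
    {"x":-0.0113,"y":0.0384,"z":-0.06,"rx":0,"ry":0,"rz":0,"jaw":1},
    {"x":-0.0141,"y":0.048,"z":-0.06,"rx":0,"ry":0,"rz":0,"jaw":1},
    {"x":-0.0169,"y":0.0576,"z":-0.06,"rx":0,"ry":0,"rz":0,"jaw":1},
    {"x":-0.0198,"y":0.0672,"z":-0.06,"rx":0,"ry":0,"rz":0,"jaw":1},
    {"x":-0.0226,"y":0.0767,"z":-0.06,"rx":0,"ry":0,"rz":0,"jaw":1}
  ]
}}

```text
time_s: 7.78
tool_pos: [0.7142, -0.0726, 0.0282]
eef_rot: [-0.268, 0.565, 0.753, 0.204]
force: [4.8, -15.4, 5.8]
gripper_width: 0.0276
grasp_force: 40.0
```

Call:
{"method": "step_arm", "body": {
  "targets": [
    {"x":-0.0028,"y":0.0096,"z":0,"rx":0,"ry":0,"rz":0,"jaw":1},
    {"x":-0.0056,"y":0.0192,"z":0,"rx":0,"ry":0,"rz":0,"jaw":1},
    {"x":-0.0085,"y":0.0288,"z":0,"rx":0,"ry":0,"rz":0,"jaw":1},
    {"x":-0.0113,"y":0.0384,"z":0,"rx":0,"ry":0,"rz":0,"jaw":1},
    {"x":-0.0141,"y":0.048,"z":0,"rx":0,"ry":0,"rz":0,"jaw":1},
    {"x":-0.0169,"y":0.0576,"z":0,"rx":0,"ry":0,"rz":0,"jaw":1},
    {"x":-0.0198,"y":0.0672,"z":0,"rx":0,"ry":0,"rz":0,"jaw":1},
    {"x":-0.0198,"y":0.0672,"z":0,"rx":0,"ry":0,"rz":0,"jaw":1}
  ]
}}

```text
time_s: 8.78
tool_pos: [0.6954, -0.0024, 0.0282]
eef_rot: [-0.268, 0.565, 0.753, 0.206]
force: [5.8, -6.8, 4.8]
gripper_width: 0.0278
grasp_force: 40.0
```

```bash
cat > chk.py <<'E'
from wr import *
def rpt():
    p,r,st=now(); print("tcp",p.round(4),W2H(p).round(4),"F",np.round(st["force"],1))
    s=snapshot("scene"); P=cloud(s); h=W2H(P.reshape(-1,3)); z=P[...,2].ravel()
    for n,x0,x1,y0,y1,a,b in (("roller",-.055,-.035,-.12,-.095,.015,.1),("wedge top",-.04,.1,-.13,-.08,.044,.056),("wedge behind",-.2,-.06,-.13,-.08,.044,.056)):
        m=(h[:,0]>x0)&(h[:,0]<x1)&(h[:,1]>y0)&(h[:,1]<y1)&(z>a)&(z<b)
        if m.sum()>5: print(n,m.sum(),"x",np.percentile(h[m,0],[2,98]).round(4),"y",np.percentile(h[m,1],[2,98]).round(4),"z",np.percentile(z[m],[5,95]).round(4))
    return s,P
E
python3 - <<'E'
from chk import *
s,P=rpt(); save("s3.png",s["pixels"])
E
```

```text
tcp [ 0.6954 -0.0024  0.0282] [-0.1325 -0.1073] F [ 5.8 -6.8  4.8]
roller 94 x [-0.0529 -0.0358] y [-0.1195 -0.0959] z [0.0457 0.0668]
wedge top 116 x [-0.0395 -0.0149] y [-0.1221 -0.0915] z [0.0443 0.0491]
wedge behind 493 x [-0.1545 -0.0621] y [-0.125  -0.0848] z [0.0448 0.0527]
```

View pics/s3.png

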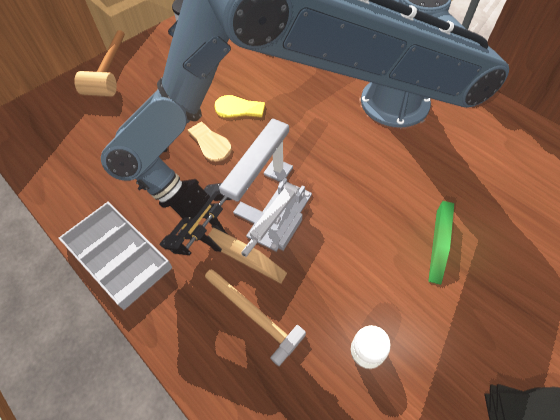

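Call:
{"method": "step_arm", "body": {
  "targets": [
    {"x":0,"y":0,"z":0,"rx":0,"ry":0,"rz":0,"jaw":0.4},
    {"x":0,"y":0,"z":0,"rx":0,"ry":0,"rz":0,"jaw":0.4},
    {"x":0,"y":0,"z":0,"rx":0,"ry":0,"rz":0,"jaw":0.4},
    {"x":0,"y":0,"z":0,"rx":0,"ry":0,"rz":0,"jaw":0.4},
    {"x":0.005,"y":-0.015,"z":0.019,"rx":0,"ry":0,"rz":0,"jaw":0.4},
    {"x":0.009,"y":-0.031,"z":0.038,"rx":0,"ry":0,"rz":0,"jaw":0.4},
    {"x":0.018,"y":-0.062,"z":0.077,"rx":0,"ry":0,"rz":0,"jaw":0.4},
    {"x":0.03,"y":-0.11,"z":0.1,"rx":0,"ry":0,"rz":0,"jaw":0.3},
    {"x":0.03,"y":-0.16,"z":0.12,"rx":0,"ry":0,"rz":0,"jaw":0.2}
  ]
}}

```text
time_s: 9.95
tool_pos: [0.7224, -0.1609, 0.1487]
eef_rot: [-0.273, 0.563, 0.753, 0.205]
force: [0.4, 0.4, -0.9]
gripper_width: 0.0639
grasp_force: 0.0
```

```bash
python3 - <<'E'
from chk import *
s,P=rpt()
yaw=np.radians(85.8); c=np.array([.5074,-.275]); rel([*(c-.05*np.array([np.cos(yaw),np.sin(yaw)])),.15],yaw)
E
```

```text
tcp [ 0.7224 -0.1609  0.1487] [-0.2923 -0.0885] F [ 0.4  0.4 -0.9]
roller 97 x [-0.0533 -0.0356] y [-0.1189 -0.0959] z [0.045  0.0659]
wedge top 109 x [-0.0396 -0.0164] y [-0.1225 -0.0945] z [0.0444 0.0502]
wedge behind 434 x [-0.1503 -0.0617] y [-0.1221 -0.0943] z [0.0449 0.0493]
shift [-0.2191 -0.1549 -0.0008] rv [ 0.0085  0.0043 -0.3526] deg 20.2
```

Call:
{"method": "step_arm", "body": {
  "targets": [
    {"x":-0.05,"y":-0.04,"z":0.02,"rx":0.002,"ry":0.001,"rz":-0.09,"jaw":0.1},
    {"x":-0.1,"y":-0.07,"z":0.02,"rx":0.004,"ry":0.002,"rz":-0.17,"jaw":0.1},
    {"x":-0.15,"y":-0.1,"z":0.01,"rx":0.006,"ry":0.003,"rz":-0.25,"jaw":0.1},
    {"x":-0.19,"y":-0.13,"z":0,"rx":0.008,"ry":0.004,"rz":-0.35,"jaw":0.1},
    {"x":-0.219,"y":-0.155,"z":-0.02,"rx":0.0085,"ry":0.004,"rz":-0.353,"jaw":0.1},
    {"x":-0.219,"y":-0.155,"z":-0.02,"rx":0.0085,"ry":0.004,"rz":-0.353,"jaw":0.1},
    {"x":-0.219,"y":-0.155,"z":-0.02,"rx":0.0085,"ry":0.004,"rz":-0.353,"jaw":0.1}
  ]
}}

```text
time_s: 10.88
tool_pos: [0.5032, -0.3149, 0.1277]
eef_rot: [-0.238, 0.686, 0.64, 0.252]
force: [0.3, 0.3, 0.3]
gripper_width: 0.0784
grasp_force: 0.0
```

```bash
cat > sole.py <<'E'
from wr import *
def solefit(P,box,zlo,zhi):
    q=P.reshape(-1,3); m=(q[:,2]>zlo)&(q[:,2]<zhi)&(q[:,0]>box[0])&(q[:,0]<box[1])&(q[:,1]>box[2])&(q[:,1]<box[3]); return q[m]
E
python3 - <<'E'
from sole import *
s,P=wcloud(); p,r,_=now(); print(p,r.as_matrix()[:,2])
q=solefit(P,(.43,.58,-.38,-.17),.007,.018); print(len(q),np.median(q[:,2]))
a=np.radians(85.8); 
for it in range(2):
    f=np.array([np.cos(a),np.sin(a)]); n=np.array([-f[1],f[0]]); o=np.array([.5074,-.275]); u=(q[:,:2]-o)@f; t=(q[:,:2]-o)@n
    c=[];X=[]
    for x in np.arange(-.07,.06,.01):
        k=abs(u-x)<.004
        if k.sum()>10: l,h=np.percentile(t[k],[1,99]); X.append(x); c.append((l+h)/2); it and print(round(x,3),l.round(4),h.round(4))
    g=np.polyfit(X,c,1); print("tilt",g,"u range",np.percentile(u,[.2,99.8])); 
    if it==0: a+=np.arctan(g[0])
print("yaw",np.degrees(a)); mid=o+n*g[1]
tail=mid+f*(-.05); print("tail",tail); rel([*tail,.025],a)
E
```

```text
[ 0.50367596 -0.31458174  0.1278819 ] [ 0.04165673  0.64846659 -0.76010249]
9349 0.01118446971104331
tilt [0.00804018 0.00265588] u range [-0.07332783  0.07532766]
-0.07 -0.0217 0.0268
-0.06 -0.0217 0.0277
-0.05 -0.0224 0.0269
-0.03 -0.0215 0.0264
-0.02 -0.0226 0.0285
-0.01 -0.0255 0.0313
0.0 -0.0285 0.0343
0.01 -0.0316 0.0373
0.02 -0.0348 0.0402
0.03 -0.0372 0.0425
0.04 -0.0375 0.0428
0.05 -0.0351 0.0405
tilt [0.00109928 0.00271528] u range [-0.07332381  0.07532279]
yaw 86.26065831293185
tail [ 0.50142963 -0.32471647]
shift [-0.0022 -0.0101 -0.1029] rv [-0.0093 -0.0019  0.0018] deg 0.6
```

Call:
{"method": "step_arm", "body": {
  "targets": [
    {"x":-0.0028,"y":-0.018,"z":-0.04,"rx":-0.009,"ry":-0.002,"rz":0.002,"jaw":0.15},
    {"x":-0.0028,"y":-0.018,"z":-0.08,"rx":-0.009,"ry":-0.002,"rz":0.002,"jaw":0.15},
    {"x":-0.0028,"y":-0.018,"z":-0.098,"rx":-0.009,"ry":-0.002,"rz":0.002,"jaw":0.15},
    {"x":-0.0028,"y":-0.018,"z":-0.106,"rx":-0.009,"ry":-0.002,"rz":0.002,"jaw":0.15},
    {"x":-0.0028,"y":-0.018,"z":-0.106,"rx":-0.009,"ry":-0.002,"rz":0.002,"jaw":0.15},
    {"x":-0.0028,"y":-0.018,"z":-0.106,"rx":-0.009,"ry":-0.002,"rz":0.002,"jaw":1},
    {"x":-0.0028,"y":-0.018,"z":-0.106,"rx":-0.009,"ry":-0.002,"rz":0.002,"jaw":1},
    {"x":-0.0028,"y":-0.018,"z":-0.106,"rx":-0.009,"ry":-0.002,"rz":0.002,"jaw":1},
    {"x":-0.0028,"y":-0.018,"z":-0.106,"rx":-0.009,"ry":-0.002,"rz":0.002,"jaw":1},
    {"x":-0.0028,"y":-0.018,"z":-0.106,"rx":-0.009,"ry":-0.002,"rz":0.002,"jaw":1}
  ],
  "force": 40
}}

```text
time_s: 12.18
tool_pos: [0.5002, -0.3338, 0.0221]
eef_rot: [-0.234, 0.686, 0.642, 0.25]
force: [1.6, -0.9, 1.9]
gripper_width: 0.0492
grasp_force: 40.0
```

```bash
python3 - <<'E'
from h import *
for n,h in (("pre",(-.133-.17,0)),("end",(-.133,0))):
    w=H2W(h); print(n,w.round(4)); rel([*w,.032],np.pi/2+TH)
E
```

```text
pre [ 0.6405 -0.1962]
shift [0.1403 0.1376 0.0099] rv [2.000e-04 3.000e-04 3.528e-01] deg 20.2
end [ 0.5926 -0.0331]
shift [0.0923 0.3007 0.0099] rv [2.000e-04 3.000e-04 3.528e-01] deg 20.2
```

Call:
{"method": "step_arm", "body": {
  "targets": [
    {"x":0,"y":0,"z":0.03,"rx":0,"ry":0,"rz":0,"jaw":1},
    {"x":0,"y":0,"z":0.07,"rx":0,"ry":0,"rz":0,"jaw":1},
    {"x":0.03,"y":0.03,"z":0.08,"rx":0,"ry":0,"rz":0.08,"jaw":1},
    {"x":0.06,"y":0.06,"z":0.08,"rx":0,"ry":0,"rz":0.16,"jaw":1},
    {"x":0.1,"y":0.09,"z":0.08,"rx":0,"ry":0,"rz":0.24,"jaw":1},
    {"x":0.125,"y":0.12,"z":0.08,"rx":0,"ry":0,"rz":0.32,"jaw":1},
    {"x":0.14,"y":0.138,"z":0.07,"rx":0,"ry":0,"rz":0.352,"jaw":1},
    {"x":0.14,"y":0.138,"z":0.06,"rx":0,"ry":0,"rz":0.352,"jaw":1},
    {"x":0.14,"y":0.138,"z":0.06,"rx":0,"ry":0,"rz":0.352,"jaw":1},
    {"x":0.14,"y":0.138,"z":0.06,"rx":0,"ry":0,"rz":0.352,"jaw":1}
  ]
}}

```text
time_s: 13.42
tool_pos: [0.6389, -0.1972, 0.0813]
eef_rot: [-0.274, 0.564, 0.751, 0.205]
force: [0.8, 0.1, -1.8]
gripper_width: 0.0491
grasp_force: 40.0
```

```bash
cat >> sole.py <<'E'
def sh(P,x0,x1,zlo,zhi,ymax=.06):
    h=W2H(P.reshape(-1,3)); z=P[...,2].ravel(); m=(h[:,0]>x0)&(h[:,0]<x1)&(abs(h[:,1])<ymax)&(z>zlo)&(z<zhi); return np.c_[h,z][m]
def prof(q,step=.015):
    X=[];C=[]
    for x in np.arange(q[:,0].min()+.003,q[:,0].max(),step):
        k=abs(q[:,0]-x)<.004
        if k.sum()>10:
            l,h=np.percentile(q[k,1],[1,99]); print(round(x,3),k.sum(),l.round(4),h.round(4),"mid",((l+h)/2).round(4),"z",np.median(q[k,2]).round(4)); X.append(x);C.append((l+h)/2)
E
python3 - <<'E'
from sole import *
s,P=wcloud(); save("w4.png",s["pixels"]); p,r,_=now(); print(p,W2H(p),r.as_matrix()[:,2])
q=sh(P,-.33,-.1,.055,.1); prof(q); print(np.percentile(q[:,0],[.2,99.8]))
t=snapshot("top"); T=cloud(t); q=sh(T,-.33,-.15,.05,.09); print("top"); prof(q,.02); print(np.percentile(q[:,0],[.2,99.8]))
# tongue & fence
for n,Q in (("wrist",P),("top",T)):
    k=sh(Q,-.16,-.095,.004,.013); 
    if len(k)>20: print(n,"tongue y",np.percentile(k[:,1],[1,99]),len(k),np.median(k[:,2]))
    k=sh(Q,-.01,.04,.024,.036,.045); 
    if len(k)>20: print(n,"fence x",np.percentile(k[:,0],[1,99]),len(k))
E
```

```text
[ 0.63913693 -0.19724519  0.08164815] [-0.30363058  0.00165803] [-0.18027013  0.61708552 -0.76596876]
-0.327 213 -0.0266 0.0326 mid 0.003 z 0.0984
-0.312 68 -0.0224 0.0287 mid 0.0032 z 0.0876
-0.297 1892 -0.03 0.0358 mid 0.0029 z 0.0707
-0.282 1331 -0.0285 0.0345 mid 0.003 z 0.0703
-0.267 1156 -0.0226 0.0273 mid 0.0024 z 0.0702
-0.252 1217 -0.0266 0.0315 mid 0.0024 z 0.07
-0.237 1249 -0.0318 0.0351 mid 0.0017 z 0.0699
-0.222 1280 -0.036 0.0395 mid 0.0017 z 0.0697
-0.207 1202 -0.0384 0.0414 mid 0.0015 z 0.0696
-0.192 970 -0.0354 0.0381 mid 0.0013 z 0.0696
-0.177 608 -0.0259 0.0289 mid 0.0015 z 0.0694
[-0.32921029 -0.16942887]
top
-0.239 27 -0.0348 -0.004 mid -0.0194 z 0.0703
-0.219 49 -0.0418 0.0106 mid -0.0156 z 0.0702
-0.199 68 -0.042 0.0296 mid -0.0062 z 0.07
-0.179 60 -0.0327 0.0288 mid -0.002 z 0.0692
[-0.26062818 -0.16535431]
wrist tongue y [-0.01474767  0.02081253] 382 0.007369359559551002
wrist fence x [0.00323654 0.01039214] 47
top fence x [0.00056253 0.01411442] 127
```

View pics/w4.png

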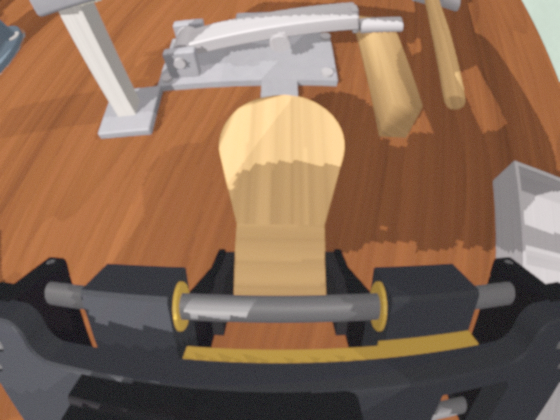

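```bash
python3 - <<'E'
from sole import *
s,P=wcloud()
sc=snapshot("scene"); S=cloud(sc); t=snapshot("top"); T=cloud(t)
for n,Q in (("wrist",P),("scene",S),("top",T)):
    print(n); k=sh(Q,-.16,-.09,.0045,.012,.04)
    for x in np.arange(-.15,-.09,.008):
        m=abs(k[:,0]-x)<.004
        if m.sum()>4: print(" tongue",round(x,3),m.sum(),np.percentile(k[m,1],[2,98]).round(4))
    k=sh(Q,-.08,-.005,.0045,.0125,.09)
    for x in np.arange(-.08,-.005,.012):
        m=abs(k[:,0]-x)<.005
        if m.sum()>4: print(" bed",round(x,3),m.sum(),np.percentile(k[m,1],[1,99]).round(4))
    k=sh(Q,-.01,.04,.024,.036,.06)
    for y in np.arange(-.045,.05,.015):
        m=abs(k[:,1]-y)<.006
        if m.sum()>4: print(" fence",round(y,3),m.sum(),np.percentile(k[m,0],[2,98]).round(4))
E
```

```text
wrist
 tongue -0.11 94 [-0.0141  0.0202]
 tongue -0.102 192 [-0.0143  0.0197]
 tongue -0.094 195 [-0.0144  0.0206]
 bed -0.08 448 [-0.0561  0.089 ]
 bed -0.068 788 [-0.0547  0.0866]
 bed -0.056 778 [-0.0548  0.0882]
 bed -0.044 714 [-0.0554  0.0885]
 bed -0.032 528 [-0.0552  0.0844]
 bed -0.02 304 [-0.0556  0.0436]
 bed -0.008 135 [-0.056  -0.0097]
 fence 0.03 22 [0.0052 0.0103]
 fence 0.045 44 [0.0012 0.0113]
scene
 tongue -0.15 25 [-0.0153  0.0188]
 tongue -0.142 34 [-0.0163  0.0175]
 tongue -0.134 34 [-0.0169  0.0178]
 tongue -0.126 40 [-0.0165  0.0186]
 tongue -0.118 36 [-0.0158  0.0174]
 tongue -0.11 32 [-0.0155  0.0194]
 tongue -0.102 39 [-0.0167  0.0182]
 tongue -0.094 39 [-0.0171  0.0192]
 bed -0.08 20 [-0.0578  0.0846]
 bed -0.044 83 [-0.0577  0.0761]
 bed -0.032 188 [-0.0577  0.0893]
 bed -0.02 194 [-0.0571  0.0868]
 bed -0.008 119 [-0.0581  0.0895]
 fence -0.045 25 [-0.0014  0.0121]
 fence -0.03 30 [-0.0015  0.0124]
 fence -0.015 23 [-0.0021  0.0112]
 fence 0.0 27 [-0.0011  0.012 ]
 fence 0.015 25 [-0.0015  0.0112]
 fence 0.03 27 [-0.0019  0.0118]
 fence 0.045 23 [-0.0011  0.011 ]
top
 tongue -0.094 25 [-0.0344  0.0192]
 bed -0.08 63 [-0.0662  0.0805]
 bed -0.068 111 [-0.0864  0.0859]
 bed -0.032 32 [-0.0671  0.0842]
 bed -0.02 107 [-0.0601  0.0777]
 bed -0.008 89 [-0.064   0.0887]
 fence -0.045 15 [0.0009 0.0129]
 fence -0.03 17 [0.0011 0.0136]
 fence -0.015 16 [0.001  0.0135]
 fence 0.0 18 [0.0007 0.0135]
 fence 0.015 19 [0.0011 0.0143]
 fence 0.03 13 [0.0009 0.0136]
 fence 0.045 15 [0.0009 0.013 ]
```

Call:
{"method": "step_arm", "body": {
  "targets": [
    {"x":0,"y":0,"z":-0.03,"rx":0,"ry":0,"rz":0.008,"jaw":1},
    {"x":0,"y":0,"z":-0.047,"rx":0,"ry":0,"rz":0.008,"jaw":1},
    {"x":-0.0056,"y":0.0192,"z":-0.047,"rx":0,"ry":0,"rz":0.008,"jaw":1},
    {"x":-0.0141,"y":0.048,"z":-0.047,"rx":0,"ry":0,"rz":0.008,"jaw":1},
    {"x":-0.0226,"y":0.0767,"z":-0.047,"rx":0,"ry":0,"rz":0.008,"jaw":1},
    {"x":-0.0226,"y":0.0767,"z":-0.047,"rx":0,"ry":0,"rz":0.008,"jaw":1}
  ]
}}

```text
time_s: 14.42
tool_pos: [0.6162, -0.1162, 0.0347]
eef_rot: [-0.277, 0.559, 0.755, 0.203]
force: [-0.1, 0.1, -1.8]
gripper_width: 0.0492
grasp_force: 40.0
```

```bash
python3 - <<'E'
from sole import *
s,P=wcloud(); p,r,st=now(); print(p,W2H(p),st["force"])
q=sh(P,-.25,-.06,.0165,.03,.055); prof(q); print(np.percentile(q[:,0],[.2,99.8]))
h=W2H(P.reshape(-1,3)); z=P[...,2].ravel()
for x in np.arange(-.08,0,.012):
    m=(abs(h[:,0]-x)<.005)&(z>.0045)&(z<.0125)&(h[:,1]<-.03)&(h[:,1]>-.08)
    if m.sum()>20: print("bed edge",round(x,3),m.sum(),np.percentile(h[m,1],1).round(4))
E
```

```text
[ 0.61722472 -0.11805308  0.03459864] [-0.22147376  0.00031951] [ 0.48243897 -0.50210796 -0.37355177]
-0.221 1107 -0.0229 0.0266 mid 0.0019 z 0.0238
-0.206 1340 -0.0237 0.0291 mid 0.0027 z 0.0236
-0.191 1187 -0.0223 0.0266 mid 0.0021 z 0.0236
-0.176 1177 -0.0249 0.0286 mid 0.0019 z 0.0235
-0.161 1259 -0.0291 0.0331 mid 0.002 z 0.0235
-0.146 1287 -0.0338 0.0371 mid 0.0016 z 0.0233
-0.131 1263 -0.0375 0.0412 mid 0.0018 z 0.0232
-0.116 1121 -0.0377 0.0408 mid 0.0015 z 0.0232
-0.101 843 -0.0325 0.0354 mid 0.0014 z 0.0231
-0.086 293 -0.0179 0.0221 mid 0.0021 z 0.023
[-0.22314346 -0.08445369]
bed edge -0.08 361 -0.0566
bed edge -0.068 247 -0.0566
bed edge -0.056 270 -0.0567
bed edge -0.044 241 -0.0563
bed edge -0.032 218 -0.0562
bed edge -0.02 243 -0.0564
bed edge -0.008 89 -0.0561
```

Call:
{"method": "step_arm", "body": {
  "targets": [
    {"x":-0.0056,"y":0.0192,"z":-0.0015,"rx":0,"ry":0,"rz":0.01,"jaw":1},
    {"x":-0.0113,"y":0.0384,"z":-0.0015,"rx":0,"ry":0,"rz":0.01,"jaw":1},
    {"x":-0.0169,"y":0.0576,"z":-0.0015,"rx":0,"ry":0,"rz":0.01,"jaw":1},
    {"x":-0.0203,"y":0.0691,"z":-0.0015,"rx":0,"ry":0,"rz":0.01,"jaw":1},
    {"x":-0.0203,"y":0.0691,"z":-0.0015,"rx":0,"ry":0,"rz":0.01,"jaw":1},
    {"x":-0.0203,"y":0.0691,"z":-0.002,"rx":0,"ry":0,"rz":0.01,"jaw":1}
  ]
}}

```text
time_s: 15.22
tool_pos: [0.5976, -0.0501, 0.0326]
eef_rot: [-0.275, 0.556, 0.757, 0.202]
force: [-0.2, 0.3, -0.9]
gripper_width: 0.0495
grasp_force: 40.0
```

```bash
cat > m5.py <<'E'
from sole import *
def rep():
    s,P=wcloud(); p,r,st=now(); print(p,W2H(p),np.round(st["force"],1))
    q=sh(P,-.2,.01,.0145,.026,.055); prof(q); print(np.percentile(q[:,0],[.2,99.8]))
    h=W2H(P.reshape(-1,3)); z=P[...,2].ravel()
    for x in np.arange(-.08,0,.024):
        m=(abs(h[:,0]-x)<.01)&(z>.0045)&(z<.0125)&(h[:,1]<-.03)&(h[:,1]>-.08)
        if m.sum()>20: print("bed edge",round(x,3),m.sum(),np.percentile(h[m,1],1).round(4))
    sc=snapshot("scene"); S=cloud(sc)
    print("scene"); q=sh(S,-.16,-.002,.0165,.024,.055); prof(q); 
    k=sh(S,-.01,.04,.024,.036,.05); print("sole max x",np.percentile(q[:,0],99.5),"fence",np.percentile(k[:,0],[2,98]))
    return s,sc
E
python3 -c "
from m5 import *
rep()"
```

```text
[ 0.59757076 -0.05033026  0.03246383] [-1.50957182e-01  5.28596055e-05] [-1.2 -1.  -1.1]
-0.153 1062 -0.0237 0.0257 mid 0.001 z 0.0216
-0.138 1302 -0.0232 0.026 mid 0.0014 z 0.0215
-0.123 1192 -0.023 0.0259 mid 0.0015 z 0.0214
-0.108 1194 -0.0254 0.0282 mid 0.0014 z 0.0213
-0.093 1243 -0.0294 0.0327 mid 0.0016 z 0.0212
-0.078 1273 -0.0341 0.0368 mid 0.0014 z 0.0209
-0.063 1199 -0.0377 0.0412 mid 0.0018 z 0.0209
-0.048 628 -0.0384 0.0402 mid 0.0009 z 0.0207
[-0.15461594 -0.04007934]
bed edge -0.08 788 -0.0565
bed edge -0.056 531 -0.0568
bed edge -0.032 374 -0.0565
scene
-0.157 26 -0.0339 0.0086 mid -0.0127 z 0.0214
-0.142 49 -0.0337 0.025 mid -0.0043 z 0.0214
-0.127 51 -0.0252 0.0233 mid -0.0009 z 0.0209
-0.112 57 -0.0267 0.0258 mid -0.0004 z 0.0207
-0.097 74 -0.0301 0.0304 mid 0.0002 z 0.0207
-0.082 69 -0.0335 0.0345 mid 0.0005 z 0.0204
-0.037 52 -0.0375 0.0348 mid -0.0014 z 0.0205
-0.022 53 -0.025 0.023 mid -0.001 z 0.0204
sole max x -0.016319992002568052 fence [-0.0016577   0.01233759]
```

Call:
{"method": "step_arm", "body": {
  "targets": [
    {"x":-0.0031,"y":0.0064,"z":0,"rx":0,"ry":0,"rz":0,"jaw":1},
    {"x":-0.0045,"y":0.0112,"z":-0.001,"rx":0,"ry":0,"rz":0,"jaw":1},
    {"x":-0.0048,"y":0.0121,"z":-0.001,"rx":0,"ry":0,"rz":0,"jaw":1},
    {"x":-0.005,"y":0.0131,"z":-0.0015,"rx":0,"ry":0,"rz":0,"jaw":1},
    {"x":-0.0053,"y":0.014,"z":-0.002,"rx":0,"ry":0,"rz":0,"jaw":1},
    {"x":-0.0053,"y":0.014,"z":-0.002,"rx":0,"ry":0,"rz":0,"jaw":1}
  ]
}}

```text
time_s: 16.08
tool_pos: [0.5926, -0.0378, 0.0304]
eef_rot: [-0.274, 0.556, 0.758, 0.201]
force: [0.1, -7.0, -0.8]
gripper_width: 0.0497
grasp_force: 39.9
```

```bash
python3 -c "
from m5 import *
rep()"
```

```text
[ 0.59256044 -0.037831    0.03036694] [-0.13755184  0.00133028] [ 1.  -6.3 -0.5]
-0.14 1076 -0.0224 0.0271 mid 0.0024 z 0.0194
-0.125 1368 -0.0238 0.0311 mid 0.0037 z 0.0194
-0.11 1209 -0.0216 0.0274 mid 0.0029 z 0.0194
-0.095 1210 -0.0239 0.0297 mid 0.0029 z 0.0195
-0.08 1255 -0.028 0.0342 mid 0.0031 z 0.0195
-0.065 1270 -0.0325 0.0385 mid 0.003 z 0.0194
[-0.14158548 -0.05769881]
bed edge -0.08 994 -0.0565
bed edge -0.056 636 -0.0567
scene
-0.149 33 -0.0249 0.0256 mid 0.0003 z 0.0195
-0.134 46 -0.0324 0.0266 mid -0.0029 z 0.0202
-0.119 60 -0.0296 0.0333 mid 0.0019 z 0.0197
-0.104 51 -0.0241 0.025 mid 0.0005 z 0.0195
-0.089 59 -0.0264 0.0298 mid 0.0017 z 0.0193
-0.074 12 -0.0073 0.0324 mid 0.0126 z 0.0207
-0.044 11 -0.0372 -0.0044 mid -0.0208 z 0.0182
-0.029 83 -0.0368 0.0378 mid 0.0005 z 0.0189
-0.014 66 -0.0288 0.0298 mid 0.0005 z 0.0193
sole max x -0.00536532842214789 fence [-0.00208418  0.01218845]
```

Call:
{"method": "step_arm", "body": {
  "targets": [
    {"x":0,"y":0,"z":0,"rx":0,"ry":0,"rz":0,"jaw":0.25},
    {"x":0,"y":0,"z":0,"rx":0,"ry":0,"rz":0,"jaw":0.25},
    {"x":0,"y":0,"z":0,"rx":0,"ry":0,"rz":0,"jaw":0.25},
    {"x":0,"y":0,"z":0,"rx":0,"ry":0,"rz":0,"jaw":0.25},
    {"x":0.004,"y":-0.012,"z":0.015,"rx":0,"ry":0,"rz":0,"jaw":0.25},
    {"x":0.009,"y":-0.031,"z":0.038,"rx":0,"ry":0,"rz":0,"jaw":0.25},
    {"x":0.018,"y":-0.062,"z":0.077,"rx":0,"ry":0,"rz":0,"jaw":0.25},
    {"x":0.018,"y":-0.062,"z":0.077,"rx":0,"ry":0,"rz":0,"jaw":0.25}
  ]
}}

```text
time_s: 17.18
tool_pos: [0.6131, -0.102, 0.1114]
eef_rot: [-0.27, 0.557, 0.758, 0.203]
force: [-0.3, 0.4, -0.4]
gripper_width: 0.065
grasp_force: 0.0
```

```bash
python3 -c "
from m5 import *
s,sc=rep(); save('s6.png',cv2.resize(sc['pixels'][120:300,150:390],None,fx=3,fy=3)); 
sc,S=None,cloud(snapshot('scene')); h=W2H(S.reshape(-1,3)); z=S[...,2].ravel()
m=(h[:,0]>-.2)&(h[:,0]<-.06)&(abs(h[:,1]+.105)<.03)&(z>.044)&(z<.056); k=np.c_[h,z][m]; prof(k,.02)
yy=np.pi/2+TH
rel([.6954,-.0024,.0282],yy)
"
```

```text
[ 0.6113444  -0.09998676  0.10970692] [-0.20248223  0.0008597 ] [ 0.1  0.7 -0.6]
-0.149 552 -0.0224 0.027 mid 0.0023 z 0.0191
-0.134 527 -0.0218 0.0269 mid 0.0025 z 0.0193
-0.119 500 -0.0221 0.0275 mid 0.0027 z 0.0193
-0.104 461 -0.0215 0.0276 mid 0.003 z 0.0193
-0.089 503 -0.0256 0.032 mid 0.0032 z 0.0192
-0.074 541 -0.0296 0.0364 mid 0.0034 z 0.0192
-0.059 490 -0.034 0.0406 mid 0.0033 z 0.0194
-0.044 221 -0.0375 0.0305 mid -0.0035 z 0.0193
[-0.15168841 -0.04076194]
bed edge -0.08 469 -0.0567
bed edge -0.056 363 -0.0561
bed edge -0.032 139 -0.0562
scene
-0.148 52 -0.0244 0.0259 mid 0.0007 z 0.0193
-0.133 48 -0.0235 0.0248 mid 0.0007 z 0.0189
-0.118 49 -0.024 0.0259 mid 0.001 z 0.0189
-0.103 47 -0.0239 0.0249 mid 0.0005 z 0.0189
-0.088 56 -0.0263 0.0292 mid 0.0015 z 0.019
-0.043 12 -0.0383 -0.0012 mid -0.0197 z 0.0194
-0.028 68 -0.0369 0.0381 mid 0.0006 z 0.0192
-0.013 60 -0.0278 0.0292 mid 0.0007 z 0.0192
sole max x -0.005284724629276763 fence [-0.00170348  0.01186389]
-0.15 30 -0.1213 -0.0935 mid -0.1074 z 0.0468
-0.13 35 -0.1217 -0.0939 mid -0.1078 z 0.0468
-0.11 39 -0.122 -0.0935 mid -0.1078 z 0.047
-0.09 38 -0.1211 -0.0934 mid -0.1073 z 0.0466
-0.07 40 -0.1221 -0.0953 mid -0.1087 z 0.0467
shift [ 0.0862  0.0951 -0.0794] rv [-0.0004 -0.0015 -0.0174] deg 1.0
```

View pics/s6.png

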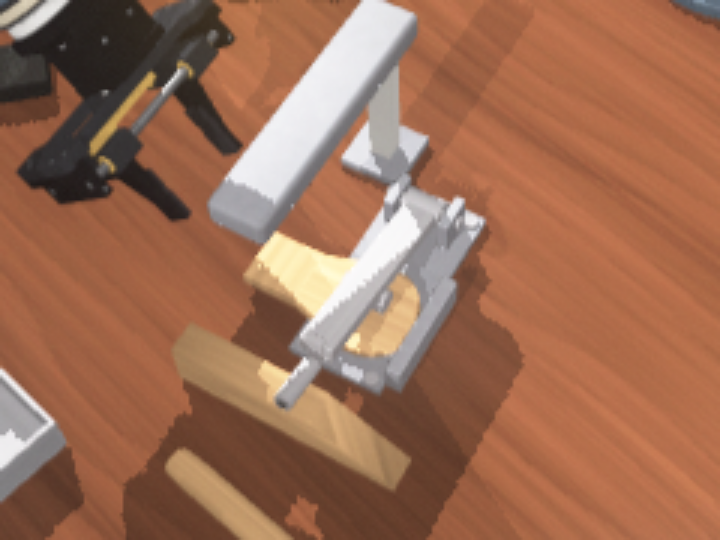

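Call:
{"method": "step_arm", "body": {
  "targets": [
    {"x":0.035,"y":0.01,"z":0,"rx":0,"ry":0,"rz":-0.017,"jaw":0.3},
    {"x":0.07,"y":0.025,"z":-0.01,"rx":0,"ry":0,"rz":-0.017,"jaw":0.3},
    {"x":0.1,"y":0.045,"z":-0.018,"rx":0,"ry":0,"rz":-0.017,"jaw":0.35},
    {"x":0.1,"y":0.045,"z":-0.018,"rx":0,"ry":0,"rz":-0.017,"jaw":0.35},
    {"x":0.095,"y":0.067,"z":-0.044,"rx":0,"ry":0,"rz":-0.017,"jaw":0.35},
    {"x":0.088,"y":0.089,"z":-0.071,"rx":0,"ry":0,"rz":-0.017,"jaw":0.35},
    {"x":0.086,"y":0.095,"z":-0.08,"rx":0,"ry":0,"rz":-0.017,"jaw":0.35},
    {"x":0.086,"y":0.095,"z":-0.08,"rx":0,"ry":0,"rz":-0.017,"jaw":0.35}
  ]
}}

```text
time_s: 18.32
tool_pos: [0.6948, -0.0024, 0.027]
eef_rot: [-0.275, 0.563, 0.752, 0.204]
force: [0.4, 0.2, 0.4]
gripper_width: 0.0567
grasp_force: 0.0
```

Call:
{"method": "step_arm", "body": {
  "targets": [
    {"x":0,"y":0,"z":0,"rx":0,"ry":0,"rz":0,"jaw":1},
    {"x":0,"y":0,"z":0,"rx":0,"ry":0,"rz":0,"jaw":1},
    {"x":0,"y":0,"z":0,"rx":0,"ry":0,"rz":0,"jaw":1},
    {"x":0,"y":0,"z":0,"rx":0,"ry":0,"rz":0,"jaw":1},
    {"x":0,"y":0,"z":0,"rx":0,"ry":0,"rz":0,"jaw":1}
  ],
  "force": 50
}}

```text
time_s: 18.95
tool_pos: [0.696, -0.0031, 0.028]
eef_rot: [-0.274, 0.563, 0.753, 0.205]
force: [-1.0, -1.3, 2.3]
gripper_width: 0.0277
grasp_force: 49.9
```

Call:
{"method": "step_arm", "body": {
  "targets": [
    {"x":0.0028,"y":-0.0096,"z":0,"rx":0,"ry":0,"rz":0,"jaw":1},
    {"x":0.0056,"y":-0.0192,"z":0,"rx":0,"ry":0,"rz":0,"jaw":1},
    {"x":0.0085,"y":-0.0288,"z":0,"rx":0,"ry":0,"rz":0,"jaw":1},
    {"x":0.0113,"y":-0.0384,"z":0,"rx":0,"ry":0,"rz":0,"jaw":1},
    {"x":0.0141,"y":-0.048,"z":0,"rx":0,"ry":0,"rz":0,"jaw":1},
    {"x":0.0169,"y":-0.0576,"z":0,"rx":0,"ry":0,"rz":0,"jaw":1},
    {"x":0.0198,"y":-0.0672,"z":0,"rx":0,"ry":0,"rz":0,"jaw":1},
    {"x":0.0226,"y":-0.0767,"z":0,"rx":0,"ry":0,"rz":0,"jaw":1},
    {"x":0.0254,"y":-0.0863,"z":0,"rx":0,"ry":0,"rz":0,"jaw":1},
    {"x":0.0282,"y":-0.0959,"z":0,"rx":0,"ry":0,"rz":0,"jaw":1},
    {"x":0.0311,"y":-0.1055,"z":0,"rx":0,"ry":0,"rz":0,"jaw":1},
    {"x":0.0339,"y":-0.1151,"z":0,"rx":0,"ry":0,"rz":0,"jaw":1},
    {"x":0.0367,"y":-0.1247,"z":0,"rx":0,"ry":0,"rz":0,"jaw":1},
    {"x":0.041,"y":-0.139,"z":0,"rx":0,"ry":0,"rz":0,"jaw":1}
  ]
}}

```text
time_s: 20.7
tool_pos: [0.7368, -0.1416, 0.0281]
eef_rot: [-0.275, 0.562, 0.753, 0.205]
force: [-1.3, 3.7, 5.9]
gripper_width: 0.027
grasp_force: 50.0
```

```bash
python3 -c "
from m5 import *
p,r,st=now(); print(p,W2H(p),st['force'])
P=np.load('top0.npz')['P']; m=(P[...,0]>.78)&(P[...,0]<1.05)&(P[...,1]>-.3)&(P[...,1]<0)&(P[...,2]>.015)
q=P[m]; print('tray',q.min(0),q.max(0))
S=cloud(snapshot('scene')); h=W2H(S.reshape(-1,3)); z=S[...,2].ravel()
q=sh(S,-.16,-.002,.0165,.024,.055); prof(q); print(np.percentile(q[:,0],99.5))
m=(abs(h[:,0]+.045)<.01)&(h[:,1]<-.095)&(h[:,1]>-.12)&(z>.012); print('roller top',np.percentile(z[m],[50,95]))
"
```

```text
[ 0.73683522 -0.14157135  0.02806274] [-0.27780616 -0.10778434] [-1.284138    3.65358769  5.93018282]
tray [ 0.81458956 -0.27103825  0.01503785] [ 0.96753495 -0.02603262  0.04896346]
-0.15 37 -0.0237 0.025 mid 0.0007 z 0.0186
-0.135 47 -0.0242 0.0247 mid 0.0002 z 0.0194
-0.12 54 -0.0236 0.0263 mid 0.0013 z 0.0189
-0.105 53 -0.0232 0.0257 mid 0.0012 z 0.0189
-0.09 60 -0.0282 0.0284 mid 0.0001 z 0.019
-0.075 50 -0.0311 0.0338 mid 0.0013 z 0.0191
-0.03 68 -0.0376 0.0392 mid 0.0008 z 0.0196
-0.015 69 -0.029 0.031 mid 0.001 z 0.019
-0.005210457801449399
roller top [0.04334206 0.04716412]
```

Call:
{"method": "step_arm", "body": {
  "targets": [
    {"x":-0.001,"y":-0.014,"z":0.0005,"rx":0,"ry":0,"rz":0,"jaw":1},
    {"x":-0.003,"y":-0.028,"z":0.0005,"rx":0,"ry":0,"rz":0,"jaw":1},
    {"x":-0.006,"y":-0.042,"z":0.0005,"rx":0,"ry":0,"rz":0,"jaw":1},
    {"x":-0.008,"y":-0.056,"z":0.0005,"rx":0,"ry":0,"rz":0,"jaw":1},
    {"x":-0.01,"y":-0.07,"z":0.0005,"rx":0,"ry":0,"rz":0,"jaw":1},
    {"x":-0.01,"y":-0.07,"z":0.0005,"rx":0,"ry":0,"rz":0,"jaw":1},
    {"x":-0.01,"y":-0.07,"z":0.0005,"rx":0,"ry":0,"rz":0,"jaw":0.35},
    {"x":-0.01,"y":-0.07,"z":0.0005,"rx":0,"ry":0,"rz":0,"jaw":0.35},
    {"x":-0.01,"y":-0.07,"z":0.0005,"rx":0,"ry":0,"rz":0,"jaw":0.35},
    {"x":-0.01,"y":-0.07,"z":0.0005,"rx":0,"ry":0,"rz":0,"jaw":0.35},
    {"x":-0.006,"y":-0.084,"z":0.017,"rx":0,"ry":0,"rz":0,"jaw":0.35},
    {"x":0,"y":-0.101,"z":0.04,"rx":0,"ry":0,"rz":0,"jaw":0.35},
    {"x":0.004,"y":-0.12,"z":0.077,"rx":0,"ry":0,"rz":0,"jaw":0.35},
    {"x":0.004,"y":-0.14,"z":0.13,"rx":0,"ry":0,"rz":0,"jaw":0.35},
    {"x":0.004,"y":-0.14,"z":0.18,"rx":0,"ry":0,"rz":0,"jaw":0.35},
    {"x":0.004,"y":-0.14,"z":0.18,"rx":0,"ry":0,"rz":0,"jaw":0.35}
  ]
}}

```text
time_s: 22.75
tool_pos: [0.7427, -0.2831, 0.2143]
eef_rot: [-0.268, 0.563, 0.755, 0.205]
force: [0.1, -0.5, 0.4]
gripper_width: 0.0567
grasp_force: 0.0
```

```bash
python3 - <<'E'
from m5 import *
rep(); t=snapshot("scene"); save("s8.png",t["pixels"]); S=cloud(t)
h=W2H(S.reshape(-1,3)); z=S[...,2].ravel(); m=(abs(h[:,0]+.045)<.01)&(h[:,1]<-.095)&(h[:,1]>-.12)&(z>.012); print('roller top',np.percentile(z[m],[50,95]))
m=(h[:,0]<-.14)&(h[:,0]>-.4)&(abs(h[:,1]+.08)<.045)&(z>.006)&(z<.056); prof(np.c_[h,z][m],.03)
E
```

```text
[ 0.74170953 -0.28229035  0.21082948] [-0.41417609 -0.07272953] [ 0.3 -0.1 -0.7]
-0.15 186 -0.0219 0.0272 mid 0.0027 z 0.0191
-0.135 139 -0.0212 0.0271 mid 0.003 z 0.0195
-0.12 131 -0.0216 0.0274 mid 0.0029 z 0.0196
-0.105 126 -0.022 0.0278 mid 0.0029 z 0.0196
-0.09 141 -0.0264 0.0309 mid 0.0022 z 0.0197
-0.075 154 -0.0308 0.0362 mid 0.0027 z 0.0196
-0.06 126 -0.0348 0.0399 mid 0.0025 z 0.0196
-0.045 70 -0.0374 0.0288 mid -0.0043 z 0.0195
0.0 48 0.0019 0.0533 mid 0.0276 z 0.0245
[-0.15262194 -0.00023902]
bed edge -0.08 163 -0.0555
bed edge -0.056 121 -0.0566
bed edge -0.032 79 -0.0561
scene
-0.15 38 -0.0243 0.0257 mid 0.0007 z 0.0187
-0.135 55 -0.0231 0.0258 mid 0.0013 z 0.0192
-0.12 50 -0.0238 0.0257 mid 0.0009 z 0.0186
-0.105 51 -0.0238 0.026 mid 0.0011 z 0.019
-0.09 62 -0.0276 0.0287 mid 0.0006 z 0.019
-0.075 55 -0.0306 0.0345 mid 0.0019 z 0.019
-0.03 74 -0.0375 0.0391 mid 0.0008 z 0.0193
-0.015 67 -0.0296 0.0319 mid 0.0012 z 0.0192
sole max x -0.005400681729277931 fence [-0.0017033   0.01205741]
roller top [0.04359662 0.04679189]
-0.362 36 -0.0912 -0.0635 mid -0.0774 z 0.0449
-0.332 51 -0.0916 -0.0635 mid -0.0776 z 0.0467
-0.302 50 -0.0918 -0.0641 mid -0.078 z 0.0457
-0.272 50 -0.092 -0.0639 mid -0.0779 z 0.0465
-0.242 47 -0.0921 -0.0651 mid -0.0786 z 0.0462
-0.212 52 -0.0924 -0.0638 mid -0.0781 z 0.0325
-0.182 46 -0.092 -0.0641 mid -0.0781 z 0.0152
```

View pics/s8.png

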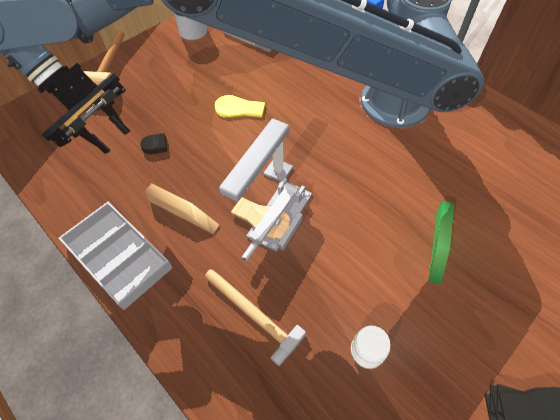

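```bash
python3 -c "
from station import *
print(job_done())"
```

```text
the job is handed in; nothing more can be done
None
```

The job is handed in: the last images show the sole clamped flat, centred and square on the bed, its toe having pressed on the fence with about 7 N before I let go. The wedge lies flat on the bench, about 60 mm clear of the holder, and I saw no sign that the lamp, tin, hammer or heel was touched. It took about 23 s of the 72 s, and no verdict was returned.

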